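# Dial the combination of the bench safe and draw its bolt

### The job

Unlock the grey bench safe: turn its dial right (clockwise) to 4 and let it rest there, then left past zero to 56 and let it rest there, then right again, slowly, until you feel it come up softly against its inner stop somewhere between 6 and 10. Leave the dial against the stop, slide the bolt knob all the way towards the dial, and let go. Force neither the stop nor the bolt, and do not shift the things standing on and beside the safe.

Things in the scene. Friction and masses are not known exactly. Their poses are not given: they have to be found in the camera images.
- safe: Grey steel drawer safe lying on its back, fixed to the table, 220 (x) x 300 (y) x 95 mm; origin at the centre of its underside, z up, lid top at z = 95 mm. In its own frame the dial's axis stands at x 0, y -60 mm, and the bolt's knob at x 0, y +52 mm. Hinges at the +x edge.
- dial (a joint): Dial angle (rad), positive turned right (clockwise from above), 0 with its white pointer at mark 0; starts between -0.3 and 0.2. One mark is 0.1047 rad: 4 is +0.419, 56 is -0.419, 8 is +0.838. A number counts as set while the dial stays within 0.065 rad of it for 0.3 s. The dial rubs at about 0.05 N m and stays where it is left.
- dial_zero (a point): Mark 0 on the fixed dark bezel round the dial (radius 51 to 65 mm, top 18 mm above the lid), on the safe's +x side of the dial, with a white dot outside it. The bezel has 60 marks, numbers growing clockwise, every fifth longer and thicker. The dial's pointer runs along its inner edge.
- dial_grip (a point): Centre of the dial's grip, on its axis, 41 mm above the lid, 136 above the table. The grip is an upright aluminium bar, 48 mm long, 12 wide, from 17 to 51 mm above the lid (a boss of radius 16 fills the lowest 4 mm), on a black disc of radius 48 whose top is 17 mm above the lid. x runs along the bar to the pointer's end, z up; turns with the dial.
- bolt (a joint): Travel of the bolt (m): 0 drawn out (the start), 0.014 fully in, its end stop. It slides along the safe's -y, towards the dial, rubs at about 2.5 N and stays where it is left. If the dial is not at its stop the bolt butts on the wheel after about 2 mm.
- bolt_knob (a point): Point on the axis of the bolt's upright round steel knob, 33 mm above the lid, 128 above the table. The knob is 16 mm in diameter, from 9 to 41 mm above the lid (a collar of radius 12 fills the lowest 3 mm), on the flat bolt, 24 mm wide, between two rails 10 mm high. Axes as the safe's. 35 mm or more free on all sides.
- stop_pin: The dial's stop: a rubber-mounted pin (yields 1 mm in 8 N) hidden under the disc, 43 mm from the dial's axis. Turned right, the dial meets it at an angle that differs from lock to lock, 0.63 to 1.04 rad. It must never carry more than 8 N (0.34 N m at the dial, beyond the friction). Only with the dial at this stop, or less than 0.03 rad short of it, can the bolt enter.
- tongue: The bolt's flat tongue, 8 mm wide, 30 mm long, out of sight under the bezel; it moves with the bolt. Origin at its tip at the height of the lid, y along the bolt away from the dial. It must never be pressed on the wheel by more than 15 N.
- cup: White paper cup, 74 mm across, 90 mm high, on the table beside the safe's -y side; origin under its centre. Bystander.
- tissue_box: Cardboard tissue box, 110 x 120 x 70 mm, on the table beside the safe's +y side; origin under its centre. Bystander.
- tape_roll: Roll of clear tape, 52 mm across, 19 mm high, lying on the safe's lid near its +x +y corner; origin under its centre. Bystander.

How it is judged:
On the way, in this order (a step that is already met when the one before it is completed fails the run):
1. the dial rests at 4 (value of joint dial between 0.354 and 0.484 rad), for 0.3 s.
2. the dial rests at 56 (value of joint dial between -0.484 and -0.354 rad), for 0.3 s.
3. the dial is turned right again, to between 6 and 10 (value of joint dial above 0.6 rad), for 0.2 s.
4. the bolt is slid fully in (value of joint bolt above 0.0115 m), for 0.2 s.
At the end, for the whole second after the job is handed in: The bolt stands fully in (at least 11.5 of its 14 mm) in the wheel's gate, the dial is at its stop between 6 and 10, at rest (value of joint bolt above 0.0115 m and value of joint dial above 0.6 rad and velocity of joint bolt below 0.005 m/s); the robot touches nothing.
It fails at once if the dial is forced against its stop (more than 8 N on the stop pin) (contact force between stop_pin and anything else above 8 N).
It fails at once if the bolt is forced (more than 15 N on its tongue) (contact force between tongue and anything else above 15 N).
It fails at once if one of the things standing on or beside the safe is shifted by more than 20 mm (distance of any of cup, tissue_box, tape_roll from where it was at the start of the episode above 0.02 m).
It also fails if it takes over 64 s, if anything falls off the work surface, if the arm or the gripper's body presses on something with over 40 N, if the wrist force passes 120 N, or if a joint passes its speed limit or range.

### The arm

A 6-joint arm with a two-finger parallel gripper is mounted at the origin on the work surface. World frame = base frame: x ahead of the robot, y to its left, z up, the work surface at z = 0. Lengths are in m, angles in rad, forces in N, time in s.
With the tool pointing down it reaches from about 0.3 to 0.85 m from the base axis. Payload 5.4 kg.
Tool frame: the origin (TCP) lies between the finger pads; the fingertips stand bot.tip_reach ahead of it and the grasp point (between the pads) is the TCP (bot.tip_reach is the distance from the TCP to the fingertips, in m); z points along the fingers, y is the line along which they close (so a half turn about z gives the same grasp; the last joint's range is limited). The gripper opens to 85 mm and grips with 20 to 120 N. Pads are 22 mm wide; open, the fingers measure 114 mm over their backs; the gripper's body (76 mm by 85 mm) begins 54 mm behind the grasp point. The pads swing forward as they close: fully open they stand 13 mm farther back than shut.
Start: joints at [-1.461, 0.158, 1.597, -0, 1.386, -0.21], TCP at [0.181, -0.546, 0.25] pointing down, gripper open.
Joint ranges: [-2.91, 2.91], [-0.94, 2.29], [0.18, 2.7], [-1.29, 4.43], [0.17, 2.64], [-3, 3]. Speed limits (rad/s): [2.57, 2.57, 3.14, 3.14, 3.14, 3.14].

### API

Orientations are given as a rotation vector (axis times angle).
In Python, from station import monitor, optics, job_done, bot gives the robot as it stands.
- The arm moves only by the tool arm_command, never from a script. Its argument "increments" is a list that holds one entry, the list of rows, each a list of 7 numbers: the shift along the world's x, y, z in cm, then the turn, a rotation vector about the world's x, y, z in degrees, then the opening, from -1 (shut) to 1 (fully open). In form: [[[dx, dy, dz, rx, ry, rz, grip], ...]]. A call has 1 to 20 rows; each row shifts and turns the commanded pose from where the row before left it; what a row does not reach is not made up. A row lasts 1/8 s, in which the tool goes at most 62.5 mm and 10.7 degrees, less where a joint would pass 70% of its speed; a pose out of reach is approached as far as the arm can. A call with a gripper value outside its range is refused whole. The fingers move at their own pace and stop on an object; "squeeze" is the grip in N (left out, the last holds). Time passes only in rows, so rows that do not move let the fingers close. It gives the time, the measured TCP pose, the force, the opening and the grip force at its end, in the units of the state.
- monitor.state(): the state, without advancing time (a new reading comes with each control period).
- optics.snapshot(name): name is "scene" or "top"; returns the picture (384x512x3 uint8, red, green, blue); there is no depth.
- optics.camera_model(name): a dict with "intrinsics" (3x3 intrinsics, pixels), "rvec" (rotation vector, rad) and "tvec" (3), from world to camera coordinates, as OpenCV has them. Camera axes: x right, y down, z forward; pixel columns grow to the right and rows downward; lengths in m; the calibration is good to about 2 mm. A picture is of the moment at which its call begins. camera_model takes no time and is no camera call.
- job_done(): hands the job in; it is judged then, once.
The state is a dict: "time_s": time; "joint_positions": joint angles; "qvel": joint speeds; "joint_torque": joint torques, N m; "position": TCP position; "ee_rot": TCP orientation; "ft_force": force on the tool from outside, world axes, zero at the start; "ft_torque": the same for the moment, N m; "width": opening from 0.0 (shut) to 1.0 (fully open); "grip_force": force on a finger pad.
Only numpy, scipy, OpenCV 4.12 (cv2) and the standard library are available. Lean on these libraries where they do the work, as an engineer would, in place of code of your own. Each camera call takes 0.05 s, during which the arm holds its last target. There are 200 camera calls.

## Working session

There is one attempt and no reset: what is moved stays moved. The work goes in short steps, Python scripts to look and compute and a tool call to move; the robot and the scene stay as the last step left them, time stands still between calls to the robot, and variables do not carry over. Pictures are saved under pics/ and viewed, at most 10 in all, crops included, and the job is handed in when it is done.

Besides the shell and the picture viewer there is one more tool, called after ">>>" as name(argument=value, ...) on one line, values as JSON. arm_command: Moves the arm, as the interface text tells. Its arguments: {"type":"object","properties":{"increments":{"type":"array"},"squeeze":{"type":"number"}},"required":["increments"]}

```bash
mkdir -p pics; ls; python3 - <<'E'
from station import monitor, optics, bot
import cv2
for n in("scene","top"):
    im=optics.snapshot(n); cv2.imwrite(f"pics/{n}0.png",im[:,:,::-1])
    print(optics.camera_model(n))
print(bot.tip_reach, monitor.state())
E
```

```text
pics
{'intrinsics': array([[350.17512916,   0.        , 257.56409623],
       [  0.        , 350.17512916, 194.15198814],
       [  0.        ,   0.        ,   1.        ]]), 'rvec': array([ 1.53939926,  2.23174951, -0.70708382]), 'tvec': array([ 0.13361409, -0.40639799,  1.28876026])}
{'intrinsics': array([[353.20714696,   0.        , 253.34722807],
       [  0.        , 353.20714696, 189.24881201],
       [  0.        ,   0.        ,   1.        ]]), 'rvec': array([ 2.19849805, -2.15718054,  0.13715727]), 'tvec': array([0.03675643, 0.59437581, 0.95054008])}
0.019 {'time_s': 0.1, 'joint_positions': array([-1.46114250e+00,  1.58976532e-01,  1.59813580e+00,  6.63503283e-06,
        1.38618292e+00, -2.10097672e-01]), 'qvel': array([ 0.0002702 ,  0.0001764 , -0.00395431,  0.00068862,  0.00223978,
       -0.00102733]), 'joint_torque': array([ 2.51360943e-04, -3.96991181e+01, -3.32336140e+01, -5.77224455e-05,
        4.23771169e-03, -7.84170084e-06]), 'position': array([ 0.18066553, -0.54533759,  0.24940588]), 'ee_rot': array([-3.09985001e+00, -4.99854992e-01, -1.44411223e-04]), 'ft_force': array([0.41047639, 0.27298289, 0.67420815]), 'ft_torque': array([ 0.02641339,  0.05353425, -0.00175974]), 'grip_force': 0.0, 'width': 1.0014470536541964}
```

View pics/top0.png

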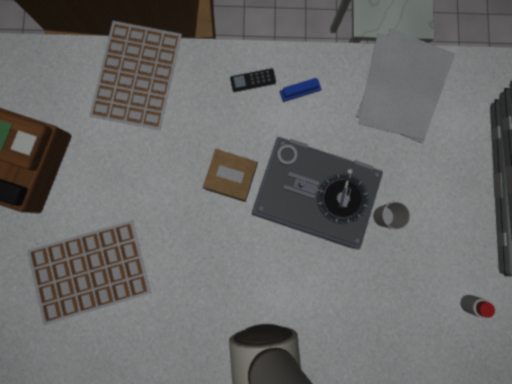

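View pics/scene0.png

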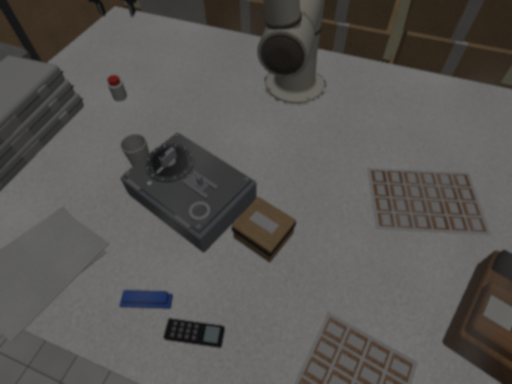

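The top view shows the safe (about 252–382, 138–248), the dial near (343,198), the bolt near (300,185), the tape at (288,153), the cup at (392,215) and the tissue box at (231,175). I'll enlarge it.

```bash
python3 - <<'E'
import cv2
im=cv2.imread("pics/top0.png")[130:255,245:415]
im=cv2.convertScaleAbs(im,alpha=1.6)
c=cv2.resize(im,None,fx=4.7,fy=4.7,interpolation=cv2.INTER_CUBIC)
cv2.imwrite("pics/top0c.png",c)
im=cv2.imread("pics/scene0.png")[125:245,115:265]
im=cv2.convertScaleAbs(im,alpha=1.6)
cv2.imwrite("pics/scene0c.png",cv2.resize(im,None,fx=5,fy=5,interpolation=cv2.INTER_CUBIC))
E
```

```text
(no output)
```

View pics/top0c.png

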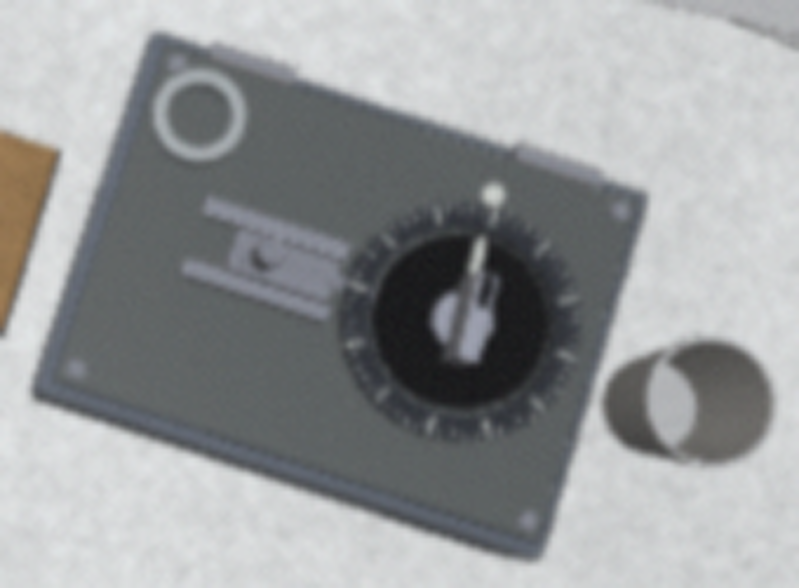

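View pics/scene0c.png

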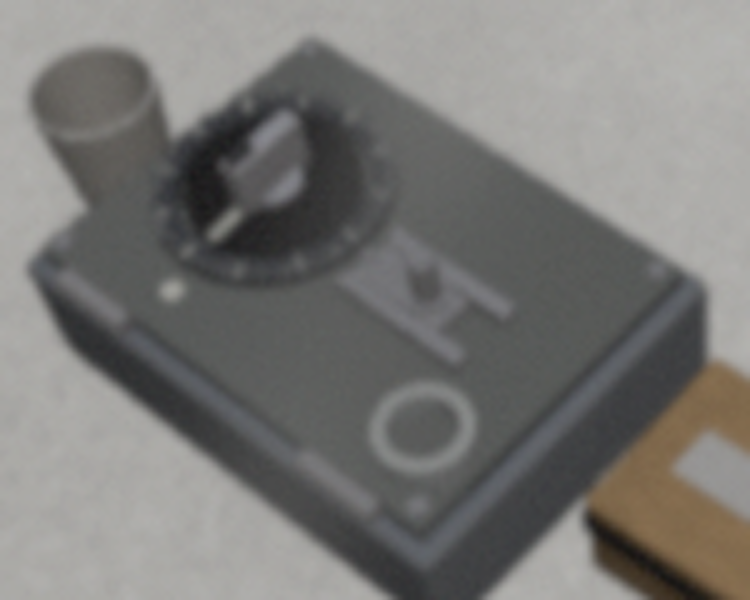

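The top crop shows the dial disc centred at about (460,320), the white dot at (493,194), the pointer tip at (481,240), and the lid corners at (155,35), (645,192), (540,556) and (38,393). The scene crop shows the dot at (172,291), the bezel centre at about (275,188), and corners at (312,38), (705,287) and (35,265). Next I'll fit the safe's pose.

```bash
cat > h.py <<'E'
import numpy as np, cv2
from station import optics
CM={n:optics.camera_model(n) for n in("scene","top")}
def proj(n,P):
    c=CM[n]; return cv2.projectPoints(np.float64(P).reshape(-1,1,3),c['rvec'],c['tvec'],c['intrinsics'],None)[0][:,0]
def ray(n,uv,z):
    c=CM[n];R=cv2.Rodrigues(c['rvec'])[0];d=R.T@np.linalg.inv(c['intrinsics'])@np.r_[uv,1];o=-R.T@c['tvec']
    return o+d*(z-o[2])/d[2]
def safe(p,P):
    P=np.atleast_2d(np.float64(P));c,s=np.cos(p[2]),np.sin(p[2])
    return np.c_[p[0]+c*P[:,0]-s*P[:,1],p[1]+s*P[:,0]+c*P[:,1],P[:,2]]
E
python3 - <<'E'
from h import *
from scipy.optimize import least_squares
T=lambda u,v:np.array([245+(u-1.85)/4.7,130+(v-1.85)/4.7]); S=lambda u,v:np.array([115+(u-2)/5,125+(v-2)/5])
obs=[("top",T(155,35),(.11,.15,.095)),("top",T(645,192),(.11,-.15,.095)),("top",T(540,556),(-.11,-.15,.095)),("top",T(38,393),(-.11,.15,.095)),
("top",T(460,320),(0,-.06,.112)),("scene",S(312,38),(-.11,-.15,.095)),("scene",S(705,287),(-.11,.15,.095)),("scene",S(35,265),(.11,-.15,.095)),("scene",S(275,188),(0,-.06,.113))]
f=lambda p:np.concatenate([proj(n,safe(p,P))[0]-uv for n,uv,P in obs])
r=least_squares(f,[.45,-.15,-.2],loss='soft_l1');p=r.x
print(p,np.degrees(p[2]));print(f(p).reshape(-1,2).round(1))
d0=ray("top",T(493,194),.095);c=safe(p,(0,-.06,.112))[0];c2=ray("top",T(460,320),.112);print("c",c,c2,"dot",d0,safe(p,(.072,-.06,.095)))
print("dot scene",ray("scene",S(172,291),.095))
t=ray("top",T(481,240),.112);t2=ray("scene",S(212,238),.112)
for a in(t-c,t2-c): print("pointer",np.hypot(*a[:2]),np.degrees(np.arctan2(a[1],a[0])-p[2]))
print("knob",safe(p,(0,.052,.128)), "tape", ray("top",T(200,114),.114),"cup",ray("scene",S(95,75),.09))
E
```

```text
[ 0.58700537 -0.11800954 -0.30284958] -17.352002482921446
[[-1.7 -3.8]
 [ 2.3 -1.4]
 [ 1.   1.5]
 [-3.1 -0.9]
 [-1.2 -0.5]
 [-0.1 -3.7]
 [ 1.8 -3.3]
 [-4.8 -2.4]
 [-0.1 -0.5]]
c [ 0.56911089 -0.17527897  0.112     ] [ 0.56794076 -0.17832477  0.112     ] dot [ 0.64035383 -0.20215076  0.095     ] [[ 0.6378342  -0.19675235  0.095     ]]
dot scene [ 0.63909135 -0.20108263  0.095     ]
pointer 0.04543774008536437 -1.8711512002704456
pointer 0.04433958993422964 -0.4438505960010078
knob [[ 0.60251391 -0.06837604  0.128     ]] tape [ 0.67808642 -0.03560979  0.114     ] cup [ 0.51680721 -0.32683273  0.09      ]
```

```bash
cat > fit.py <<'E'
from h import *
from scipy.optimize import least_squares
T=lambda u,v:np.array([245+(u-1.85)/4.7,130+(v-1.85)/4.7]); S=lambda u,v:np.array([115+(u-2)/5,125+(v-2)/5])
obs=[("top",T(155,35),(1,1)),("top",T(645,192),(1,-1)),("top",T(540,556),(-1,-1)),("top",T(38,393),(-1,1)),
("scene",S(312,38),(-1,-1)),("scene",S(705,287),(-1,1)),("scene",S(35,265),(1,-1)),("scene",S(430,568),(1,1)),
("top",T(460,320),(0,-.06,.112)),("scene",S(275,188),(0,-.06,.113)),("top",T(493,194),'d'),("scene",S(172,291),'d')]
def f(p):
    r=[]
    for n,uv,P in obs:
        if P=='d': P=(p[5],-.06,.096)
        elif len(P)==2: P=(P[0]*(.11-p[3]),P[1]*(.15-p[3]),p[4])
        r.append(proj(n,safe(p,P))[0]-uv)
    return np.concatenate(r)
r=least_squares(f,[.58,-.12,-.3,0,.09,.075],loss='soft_l1');p=r.x
if __name__=="__main__":
    print(p,np.degrees(p[2]));print(f(p).reshape(-1,2).round(1).tolist())
    print("knob",safe(p,(0,.052,.128)),"dial",safe(p,(0,-.06,.136)))
    c=safe(p,(0,-.06,.112))[0]
    for n,uv in(("top",T(481,240)),("scene",S(212,238))):
        a=ray(n,uv,.112)-c; print("pointer",np.hypot(*a[:2]),np.degrees(np.arctan2(a[1],a[0])-p[2]))
    # grip top corners at z=.146, knob top at z=.136
    kt=proj("top",safe(p,(0,.052,.136)))[0]; ks=proj("scene",safe(p,(0,.052,.136)))[0]
    print("knobtop crop px", (kt-[245,130])*4.7+1.85,(ks-[115,125])*5+2)
    for n,o,k in(("top",[245,130],4.7),("scene",[115,125],5)):
        print(n,((proj(n,safe(p,[(.024,-.06,.146),(-.024,-.06,.146)]))-o)*k+2).round(0).tolist())
E
python3 fit.py
```

```text
[ 0.5850801  -0.12067763 -0.29740773  0.00301286  0.07965426  0.07599359] -17.040207449425484
[[-0.7, 0.0], [-0.4, 0.6], [-0.4, 0.1], [-0.6, -0.2], [0.1, 0.5], [-0.4, -0.8], [-1.8, 0.4], [-0.8, -0.4], [-0.1, 0.2], [-0.7, -1.2], [-0.6, 0.0], [-0.1, 0.2]]
knob [[ 0.60031832 -0.07096046  0.128     ]] dial [[ 0.56749754 -0.17804359  0.136     ]]
pointer 0.046157931983972895 1.7198134352085788
pointer 0.04513913686673611 3.2146678917997082
knobtop crop px [270.31767849 251.47669732] [419.00792645 257.21550358]
top [[490.0, 272.0], [464.0, 359.0]]
scene [[223.0, 168.0], [292.0, 113.0]]
```

>>> arm_command(increments=[[[2.76, 2.63, 0, 0, 0, -2.4, 1], [2.76, 2.63, 0, 0, 0, -2.4, 1], [2.76, 2.63, 0, 0, 0, -2.4, 1], [2.76, 2.63, 0, 0, 0, -2.4, 1], [2.76, 2.63, 0, 0, 0, -2.4, 1], [2.76, 2.63, 0, 0, 0, -2.4, 1], [2.76, 2.63, 0, 0, 0, -2.4, 1], [2.76, 2.63, 0, 0, 0, -2.4, 1], [2.76, 2.63, 0, 0, 0, -2.4, 1], [2.76, 2.63, 0, 0, 0, -2.4, 1], [2.76, 2.63, 0, 0, 0, -2.4, 1], [2.76, 2.63, 0, 0, 0, -2.4, 1], [2.76, 2.63, 0, 0, 0, -2.4, 1], [2.76, 2.63, 0, 0, 0, -2.4, 1], [0, 0, 0, 0, 0, 0, 1], [0, 0, 0, 0, 0, 0, 1]]], squeeze=20)

```text
time_s: 2.1
position: [0.5666, -0.1778, 0.2498]
ee_rot: [3.114, -0.417, -0.002]
ft_force: [-0.6, 0.7, 0.2]
width: 1.001
grip_force: 0.0
```

```bash
cat > st.py <<'E'
from h import *
from station import monitor
from scipy.spatial.transform import Rotation as R
s=monitor.state();M=R.from_rotvec(s['ee_rot']).as_matrix()
y=np.degrees(np.arctan2(M[1,1],M[0,1]))
print('t',s['time_s'],'pos',s['position'].round(4),'tool y',round(y,2),'bar',round(y-90,2),'zax',M[:,2].round(3),'q1,q6',s['joint_positions'][[0,5]].round(2),'F',s['ft_force'].round(2),'T',s['ft_torque'].round(3),'w',round(s['width'],3),'g',round(float(s['grip_force']),1))
E
python3 st.py
```

```text
t 2.1 pos [ 0.5666 -0.1778  0.2498] tool y -105.25 bar -195.25 zax [-0.001  0.    -1.   ] q1,q6 [-0.51  1.33] F [-0.61  0.67  0.16] T [ 0.024 -0.032  0.013] w 1.001 g 0.0
```

>>> arm_command(increments=[[[0, 0, -1.3, 0, 0, 0, 1], [0, 0, -1.3, 0, 0, 0, 1], [0, 0, -1.3, 0, 0, 0, 1], [0, 0, -1.3, 0, 0, 0, 0.6], [0, 0, -1.3, 0, 0, 0, 0.4], [0, 0, -1.3, 0, 0, 0, 0.2], [0, 0, -1.2, 0, 0, 0, 0], [0, 0, -1.0, 0, 0, 0, 0], [0, 0, -0.8, 0, 0, 0, 0], [0, 0, -0.4, 0, 0, 0, 0], [0, 0, 0, 0, 0, 0, -0.2], [0, 0, 0, 0, 0, 0, -0.3]]])

```text
time_s: 3.6
position: [0.5674, -0.1778, 0.1388]
ee_rot: [3.113, -0.418, 0.001]
ft_force: [-0.4, 0.0, 0.2]
width: 0.35
grip_force: 0.0
```

```bash
python3 st.py; python3 - <<'E'
from h import *
a=optics.snapshot("scene")[125:205,125:245,::-1]; b=optics.snapshot("top")[140:260,280:400,::-1]
f=lambda i,k:cv2.resize(cv2.convertScaleAbs(i,alpha=1.6),(390,390*i.shape[0]//i.shape[1]),interpolation=cv2.INTER_CUBIC)
A,B=f(a,1),f(b,1);C=np.zeros((390,780,3),np.uint8);C[:A.shape[0],:390]=A;C[:,390:]=B
cv2.imwrite("pics/g1.png",C)
E
```

```text
t 3.6 pos [ 0.5674 -0.1778  0.1388] tool y -105.28 bar -195.28 zax [ 0.001 -0.    -1.   ] q1,q6 [-0.51  1.33] F [-0.38  0.02  0.23] T [-0.037  0.023 -0.011] w 0.35 g 0.0
```

View pics/g1.png

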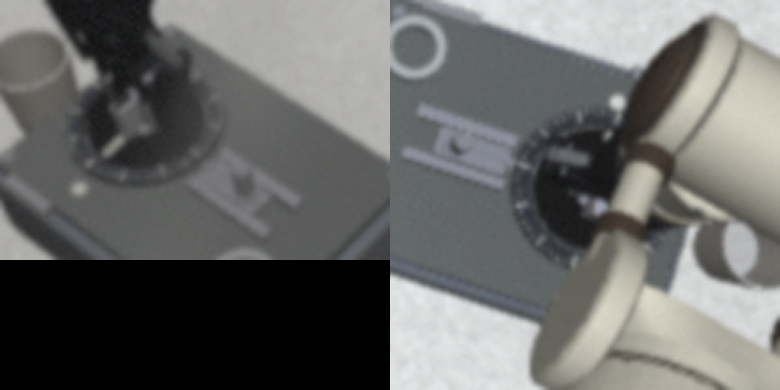

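The scene half shows the fingers standing on either side of the bar (about 128,110), with the pointer and the bezel visible. Now I'll close the fingers.

>>> arm_command(increments=[[[0, 0, 0, 0, 0, 0, -0.5], [0, 0, 0, 0, 0, 0, -0.6], [0, 0, 0, 0, 0, 0, -0.7], [0, 0, 0, 0, 0, 0, -0.8], [0, 0, 0, 0, 0, 0, -1], [0, 0, 0, 0, 0, 0, -1], [0, 0, 0, 0, 0, 0, -1]]], squeeze=40)

```text
time_s: 4.58
position: [0.5671, -0.1778, 0.1385]
ee_rot: [3.113, -0.418, -0.0]
ft_force: [-2.1, -0.8, 2.0]
width: 0.132
grip_force: 41.8
```

```bash
python3 st.py; cat > ptr.py <<'E'
# read the pointer angle from the scene camera: unwrap brightness on the disc about the dial axis
import sys
from fit import *
im=optics.snapshot("scene").astype(np.float32).sum(2)
th=np.radians(np.arange(-75,60,.5))
P=[(r*np.cos(t),-.06+r*np.sin(t),.1125) for t in th for r in np.arange(.036,.047,.001)]
uv=proj("scene",safe(p,P)).astype(np.float32)
v=cv2.remap(im,uv[:,:1],uv[:,1:],cv2.INTER_LINEAR).reshape(len(th),-1).mean(1)
k=v.argmax();w=np.clip(v-np.median(v)-.4*(v[k]-np.median(v)),0,None);w[abs(np.arange(len(v))-k)>16]=0
print("pointer safe deg (dial=-)",np.degrees((w*th).sum()/w.sum()).round(2),"peak",v[k],np.median(v))
E
python3 ptr.py
```

```text
t 4.575 pos [ 0.5671 -0.1778  0.1385] tool y -105.28 bar -195.28 zax [-0. -0. -1.] q1,q6 [-0.51  1.33] F [-2.13 -0.77  2.05] T [-0.164  0.223 -0.011] w 0.132 g 41.8
pointer safe deg (dial=-) 2.04 peak 213.67961 73.90706
```

>>> arm_command(increments=[[[0, 0, 0, 0, 0, -2, -1], [0, 0, 0, 0, 0, -2, -1], [0, 0, 0, 0, 0, -2, -1], [0, 0, 0, 0, 0, -2, -1], [0, 0, 0, 0, 0, -2, -1], [0, 0, 0, 0, 0, -2, -1], [0, 0, 0, 0, 0, -2, -1], [0, 0, 0, 0, 0, -2, -1], [0, 0, 0, 0, 0, -2, -1], [0, 0, 0, 0, 0, -2, -1], [0, 0, 0, 0, 0, -2, -1], [0, 0, 0, 0, 0, -2, -1], [0, 0, 0, 0, 0, -2, -1], [0, 0, 0, 0, 0, 0, -1], [0, 0, 0, 0, 0, 0, -1]]])

```text
time_s: 6.5
position: [0.5673, -0.1776, 0.1384]
ee_rot: [-2.939, 1.109, -0.0]
ft_force: [-2.5, -0.9, 4.8]
width: 0.137
grip_force: 42.3
```

```bash
python3 st.py;python3 ptr.py; python3 - <<'E'
from h import *
a=optics.snapshot("scene")[135:190,135:205,::-1]
cv2.imwrite("pics/d4.png",cv2.resize(cv2.convertScaleAbs(a,alpha=1.8),None,fx=10,fy=10,interpolation=cv2.INTER_CUBIC))
E
```

```text
t 6.5 pos [ 0.5673 -0.1776  0.1384] tool y -131.36 bar -221.36 zax [ 0.  0. -1.] q1,q6 [-0.51  1.79] F [-2.48 -0.86  4.76] T [-0.205  0.463 -0.031] w 0.137 g 42.3
pointer safe deg (dial=-) -24.99 peak 210.72388 73.58537
```

View pics/d4.png

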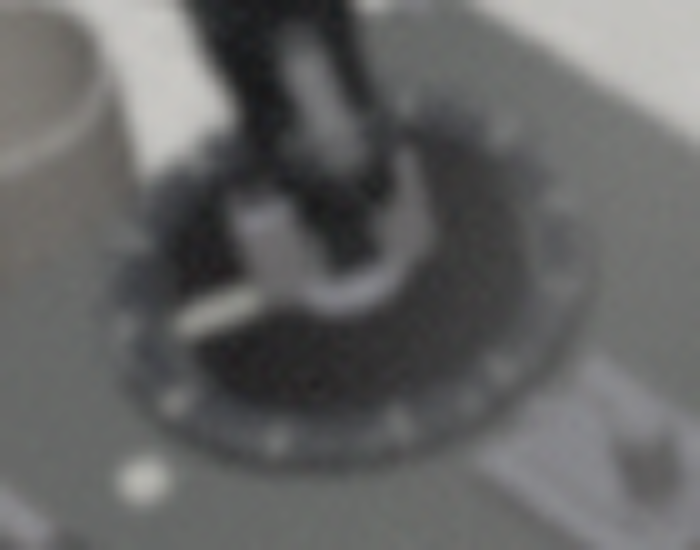

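The picture shows mark 0 at (172,402), mark 5 at (125,325), and the pointer aimed at about mark 4. I'll rest briefly, then turn left.

>>> arm_command(increments=[[[0, 0, 0, 0, 0, 0, -1], [0, 0, 0, 0, 0, 0, -1], [0, 0, 0, 0, 0, 2.6, -1], [0, 0, 0, 0, 0, 2.6, -1], [0, 0, 0, 0, 0, 2.6, -1], [0, 0, 0, 0, 0, 2.6, -1], [0, 0, 0, 0, 0, 2.6, -1], [0, 0, 0, 0, 0, 2.6, -1], [0, 0, 0, 0, 0, 2.6, -1], [0, 0, 0, 0, 0, 2.6, -1], [0, 0, 0, 0, 0, 2.6, -1], [0, 0, 0, 0, 0, 2.6, -1], [0, 0, 0, 0, 0, 2.6, -1], [0, 0, 0, 0, 0, 2.6, -1], [0, 0, 0, 0, 0, 2.6, -1], [0, 0, 0, 0, 0, 2.6, -1], [0, 0, 0, 0, 0, 2.6, -1], [0, 0, 0, 0, 0, 2.6, -1], [0, 0, 0, 0, 0, 2.6, -1], [0, 0, 0, 0, 0, 2.6, -1]]])

```text
time_s: 9.1
position: [0.5671, -0.178, 0.1384]
ee_rot: [3.137, 0.151, -0.0]
ft_force: [-3.6, -3.6, 5.4]
width: 0.13
grip_force: 42.2
```

>>> arm_command(increments=[[[0, 0, 0, 0, 0, 1.2, -1], [0, 0, 0, 0, 0, 0, -1], [0, 0, 0, 0, 0, 0, -1], [0, 0, 0, 0, 0, 0, -1], [0, 0, 0, 0, 0, 0, -1]]])

```text
time_s: 9.72
position: [0.5671, -0.178, 0.1384]
ee_rot: [3.136, 0.183, -0.0]
ft_force: [-3.4, -3.7, 4.7]
width: 0.128
grip_force: 42.3
```

```bash
python3 st.py;python3 ptr.py; python3 - <<'E'
from h import *
a=optics.snapshot("scene")[135:190,135:205,::-1]
cv2.imwrite("pics/d56.png",cv2.resize(cv2.convertScaleAbs(a,alpha=1.8),None,fx=10,fy=10,interpolation=cv2.INTER_CUBIC))
E
```

```text
t 9.725 pos [ 0.5671 -0.178   0.1384] tool y -83.32 bar -173.32 zax [-0.    -0.001 -1.   ] q1,q6 [-0.51  0.95] F [-3.39 -3.66  4.68] T [-0.458  0.589  0.057] w 0.128 g 42.3
pointer safe deg (dial=-) 24.14 peak 220.22112 72.84041
```

View pics/d56.png

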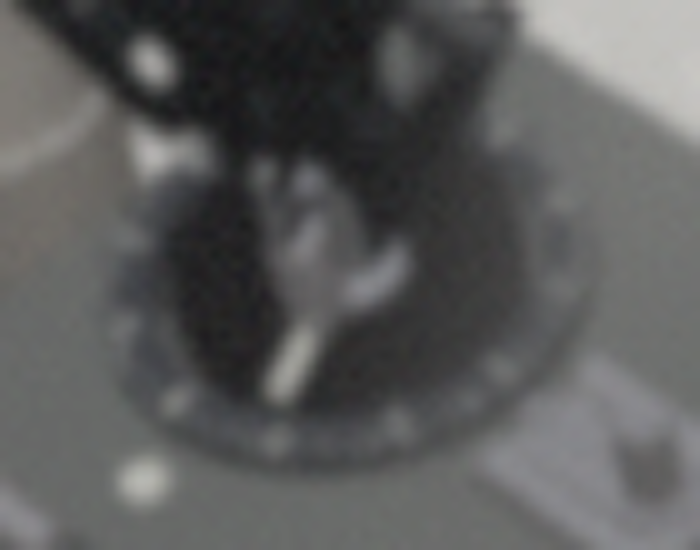

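Marks 0 at (175,400) and 55 at (278,438) put the pointer at about 56. I'll turn right quickly to about 33°, short of the earliest possible stop at 36°, and reduce the squeeze to 20 N.

>>> arm_command(increments=[[[0, 0, 0, 0, 0, -2.9, -1], [0, 0, 0, 0, 0, -2.9, -1], [0, 0, 0, 0, 0, -2.9, -1], [0, 0, 0, 0, 0, -2.9, -1], [0, 0, 0, 0, 0, -2.9, -1], [0, 0, 0, 0, 0, -2.9, -1], [0, 0, 0, 0, 0, -2.9, -1], [0, 0, 0, 0, 0, -2.9, -1], [0, 0, 0, 0, 0, -2.9, -1], [0, 0, 0, 0, 0, -2.9, -1], [0, 0, 0, 0, 0, -2.9, -1], [0, 0, 0, 0, 0, -2.9, -1], [0, 0, 0, 0, 0, -2.9, -1], [0, 0, 0, 0, 0, -2.9, -1], [0, 0, 0, 0, 0, -2.9, -1], [0, 0, 0, 0, 0, -2.9, -1], [0, 0, 0, 0, 0, -2.9, -1], [0, 0, 0, 0, 0, -2.9, -1], [0, 0, 0, 0, 0, -2.9, -1], [0, 0, 0, 0, 0, -1.5, -1]]], squeeze=20)

```text
time_s: 12.32
position: [0.5673, -0.1775, 0.1385]
ee_rot: [-2.847, 1.327, -0.001]
ft_force: [-2.0, -2.1, 4.4]
width: 0.131
grip_force: 42.3
```

>>> arm_command(increments=[[[0, 0, 0, 0, 0, -0.3, -1], [0, 0, 0, 0, 0, -0.3, -1], [0, 0, 0, 0, 0, -0.3, -1], [0, 0, 0, 0, 0, -0.2, -1]]])

```text
time_s: 12.82
position: [0.5673, -0.1775, 0.1384]
ee_rot: [-2.835, 1.353, -0.001]
ft_force: [-3.0, -1.3, 4.8]
width: 0.133
grip_force: 42.3
```

```bash
python3 st.py;python3 ptr.py
```

```text
t 12.825 pos [ 0.5673 -0.1775  0.1384] tool y -141.03 bar -231.03 zax [ 0.  0. -1.] q1,q6 [-0.51  1.95] F [-3.04 -1.32  4.77] T [-0.227  0.484  0.063] w 0.133 g 42.3
pointer safe deg (dial=-) -34.75 peak 212.60425 74.13286
```

>>> arm_command(increments=[[[0, 0, 0, 0, 0, -0.25, -1], [0, 0, 0, 0, 0, -0.25, -1], [0, 0, 0, 0, 0, -0.25, -1], [0, 0, 0, 0, 0, -0.25, -1]]])

```text
time_s: 13.38
position: [0.5673, -0.1775, 0.1384]
ee_rot: [-2.823, 1.378, -0.001]
ft_force: [-2.0, -1.5, 4.6]
width: 0.134
grip_force: 42.3
```

```bash
cat > q.py <<'E'
from station import monitor
from scipy.spatial.transform import Rotation as R
import numpy as np
s=monitor.state();M=R.from_rotvec(s['ee_rot']).as_matrix()
print('t',round(s['time_s'],2),'dial~',round(-(np.degrees(np.arctan2(M[1,1],M[0,1]))+90+17.2),2),'Tz',s['ft_torque'].round(3),'F',s['ft_force'].round(1),'tau6',round(s['joint_torque'][5],3))
E
python3 q.py
```

```text
t 13.38 dial~ 34.83 Tz [-0.217  0.452  0.009] F [-2.  -1.5  4.6] tau6 0.013
```

>>> arm_command(increments=[[[0, 0, 0, 0, 0, -0.25, -1], [0, 0, 0, 0, 0, -0.25, -1], [0, 0, 0, 0, 0, -0.25, -1], [0, 0, 0, 0, 0, -0.25, -1]]])

```text
time_s: 13.88
position: [0.5673, -0.1775, 0.1384]
ee_rot: [-2.811, 1.402, -0.001]
ft_force: [-2.0, -1.4, 4.2]
width: 0.133
grip_force: 42.3
```

```bash
python3 q.py
```

```text
t 13.88 dial~ 35.82 Tz [-0.213  0.405  0.036] F [-2.  -1.4  4.2] tau6 0.013
```

>>> arm_command(increments=[[[0, 0, 0, 0, 0, -0.25, -1], [0, 0, 0, 0, 0, -0.25, -1], [0, 0, 0, 0, 0, -0.25, -1], [0, 0, 0, 0, 0, -0.25, -1]]])

```text
time_s: 14.38
position: [0.5673, -0.1775, 0.1384]
ee_rot: [-2.799, 1.427, -0.001]
ft_force: [-2.6, -1.2, 5.0]
width: 0.133
grip_force: 42.3
```

```bash
python3 q.py
```

```text
t 14.38 dial~ 36.82 Tz [-0.295  0.428  0.069] F [-2.6 -1.2  5. ] tau6 0.013
```

>>> arm_command(increments=[[[0, 0, 0, 0, 0, -0.25, -1], [0, 0, 0, 0, 0, -0.25, -1], [0, 0, 0, 0, 0, -0.25, -1], [0, 0, 0, 0, 0, -0.25, -1]]])

```text
time_s: 14.88
position: [0.5674, -0.1775, 0.1384]
ee_rot: [-2.786, 1.451, -0.001]
ft_force: [-2.4, -1.9, 4.6]
width: 0.131
grip_force: 42.3
```

```bash
python3 q.py
```

```text
t 14.88 dial~ 37.82 Tz [-0.216  0.398  0.075] F [-2.4 -1.9  4.6] tau6 0.013
```

>>> arm_command(increments=[[[0, 0, 0, 0, 0, -0.25, -1], [0, 0, 0, 0, 0, -0.25, -1], [0, 0, 0, 0, 0, -0.25, -1], [0, 0, 0, 0, 0, -0.25, -1]]])

```text
time_s: 15.38
position: [0.5674, -0.1775, 0.1384]
ee_rot: [-2.773, 1.475, -0.001]
ft_force: [-2.7, -0.9, 4.7]
width: 0.133
grip_force: 42.3
```

```bash
python3 q.py
```

```text
t 15.38 dial~ 38.82 Tz [-0.244  0.392  0.076] F [-2.7 -0.9  4.7] tau6 0.006
```

>>> arm_command(increments=[[[0, 0, 0, 0, 0, -0.25, -1], [0, 0, 0, 0, 0, -0.25, -1], [0, 0, 0, 0, 0, -0.25, -1], [0, 0, 0, 0, 0, -0.25, -1]]])

```text
time_s: 15.88
position: [0.5674, -0.1775, 0.1384]
ee_rot: [-2.761, 1.499, -0.001]
ft_force: [-3.0, -1.0, 4.9]
width: 0.129
grip_force: 42.4
```

```bash
python3 q.py
```

```text
t 15.88 dial~ 39.8 Tz [-0.194  0.435  0.197] F [-3.  -1.   4.9] tau6 0.135
```

>>> arm_command(increments=[[[0, 0, 0, 0, 0, -0.15, -1], [0, 0, 0, 0, 0, 0, -1]]])

```text
time_s: 16.12
position: [0.5674, -0.1775, 0.1384]
ee_rot: [-2.759, 1.502, -0.001]
ft_force: [-2.2, -1.3, 4.3]
width: 0.13
grip_force: 42.4
```

```bash
python3 q.py; python3 ptr.py
```

```text
t 16.12 dial~ 39.95 Tz [-0.164  0.364  0.167] F [-2.2 -1.3  4.3] tau6 0.155
pointer safe deg (dial=-) -41.5 peak 211.87036 73.68839
```

The stop is felt: tau6 rose from 0.006 to 0.155 N m with the dial at about 40°. I'll let go, lift and move over the bolt knob.

>>> arm_command(increments=[[[0, 0, 0, 0, 0, 0, -0.6], [0, 0, 0, 0, 0, 0, -0.4], [0, 0, 0, 0, 0, 0, -0.2], [0, 0, 0, 0, 0, 0, -0.1], [0, 0, 1, 0, 0, 0, -0.1], [0, 0, 1.5, 0, 0, 0, -0.1], [0, 0, 1.5, 0, 0, 0, -0.1], [0, 0, 1.5, 0, 0, 0, -0.1], [0, 0, 1.5, 0, 0, 0, -0.1], [0.41, 1.33, 0, 0, 0, 5, -0.1], [0.41, 1.33, 0, 0, 0, 5, -0.1], [0.41, 1.33, 0, 0, 0, 5, -0.1], [0.41, 1.33, 0, 0, 0, 5, -0.1], [0.41, 1.33, 0, 0, 0, 5, -0.1], [0.41, 1.33, 0, 0, 0, 5, -0.1], [0.41, 1.33, 0, 0, 0, 5, -0.1], [0.41, 1.33, 0, 0, 0, 5, -0.1], [0, 0, 0, 0, 0, 0, -0.1], [0, 0, 0, 0, 0, 0, -0.1]]], squeeze=20)

```text
time_s: 18.55
position: [0.5999, -0.0717, 0.2086]
ee_rot: [3.106, -0.47, 0.0]
ft_force: [0.9, -0.2, 0.9]
width: 0.45
grip_force: 0.0
```

```bash
python3 st.py; python3 ptr.py;  python3 - <<'E'
from h import *
a=optics.snapshot("scene")[125:205,130:230,::-1]
cv2.imwrite("pics/k.png",cv2.resize(cv2.convertScaleAbs(a,alpha=1.8),None,fx=7,fy=7,interpolation=cv2.INTER_CUBIC))
from fit import p
print(((proj("scene",safe(p,[(0,.052,.136),(0,.052,.104)]))-[130,125])*7+3).round())
E
```

```text
t 18.55 pos [ 0.5999 -0.0717  0.2086] tool y -107.21 bar -197.21 zax [ 0. -0. -1.] q1,q6 [-0.32  1.55] F [ 0.85 -0.18  0.87] T [-0.002 -0.001  0.013] w 0.45 g 0.0
pointer safe deg (dial=-) -40.27 peak 209.9594 73.56096
[[482. 360.]
 [494. 414.]]
```

View pics/k.png

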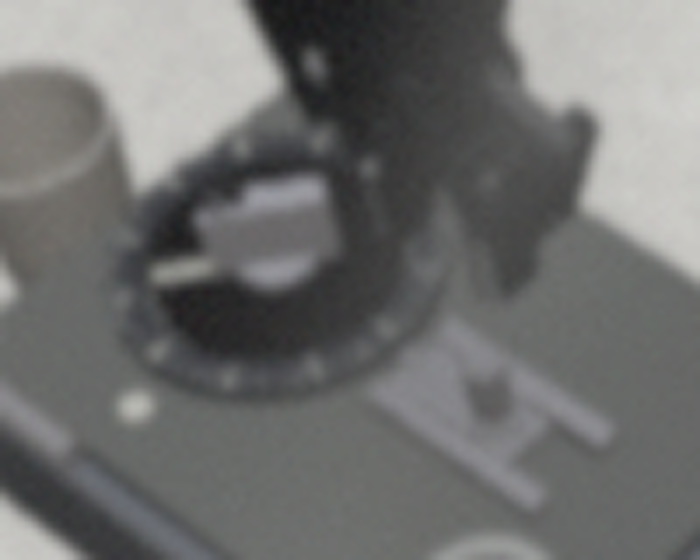

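The pointer stayed at the stop (-40°). The knob base at about (492,412) agrees with the prediction of (494,414). I'll descend and close on the knob.

>>> arm_command(increments=[[[0, 0, -1.2, 0, 0, 0, -0.1], [0, 0, -1.2, 0, 0, 0, -0.1], [0, 0, -1.2, 0, 0, 0, -0.1], [0, 0, -1.2, 0, 0, 0, -0.1], [0, 0, -1.2, 0, 0, 0, -0.1], [0, 0, -1.0, 0, 0, 0, -0.1], [0, 0, -0.4, 0, 0, 0, -0.1], [0, 0, 0, 0, 0, 0, -0.2], [0, 0, 0, 0, 0, 0, -0.3], [0, 0, 0, 0, 0, 0, -0.4], [0, 0, 0, 0, 0, 0, -0.45]]])

```text
time_s: 20.02
position: [0.6001, -0.0713, 0.1346]
ee_rot: [3.107, -0.468, 0.001]
ft_force: [-0.7, -0.3, 0.8]
width: 0.278
grip_force: 0.0
```

```bash
python3 st.py
```

```text
t 20.025 pos [ 0.6001 -0.0713  0.1346] tool y -107.13 bar -197.13 zax [ 0. -0. -1.] q1,q6 [-0.32  1.55] F [-0.72 -0.27  0.8 ] T [0.033 0.038 0.023] w 0.278 g 0.0
```

>>> arm_command(increments=[[[0, 0, 0, 0, 0, 0, -0.5], [0, 0, 0, 0, 0, 0, -0.55], [0, 0, 0, 0, 0, 0, -0.6], [0, 0, 0, 0, 0, 0, -0.6]]])

```text
time_s: 20.52
position: [0.5999, -0.0712, 0.1343]
ee_rot: [-3.107, 0.468, 0.0]
ft_force: [-0.1, -0.2, 0.4]
width: 0.199
grip_force: 0.0
```

```bash
python3 st.py
```

```text
t 20.525 pos [ 0.5999 -0.0712  0.1343] tool y -107.13 bar -197.13 zax [-0.  0. -1.] q1,q6 [-0.32  1.55] F [-0.1  -0.24  0.36] T [ 0.005 -0.059 -0.035] w 0.199 g 0.0
```

>>> arm_command(increments=[[[-0.015, -0.048, 0, 0, 0, 0, -0.6], [-0.015, -0.048, 0, 0, 0, 0, -0.6], [-0.015, -0.048, 0, 0, 0, 0, -0.6], [-0.015, -0.048, 0, 0, 0, 0, -0.6], [-0.015, -0.048, 0, 0, 0, 0, -0.6]]])

```text
time_s: 21.15
position: [0.5992, -0.0736, 0.1343]
ee_rot: [-3.106, 0.468, 0.0]
ft_force: [1.2, 2.9, 0.0]
width: 0.2
grip_force: 1.3
```

>>> arm_command(increments=[[[-0.015, -0.048, 0, 0, 0, 0, -0.6]]])

```text
time_s: 21.28
position: [0.599, -0.0741, 0.1343]
ee_rot: [-3.106, 0.468, -0.0]
ft_force: [0.8, 2.9, -0.7]
width: 0.202
grip_force: 1.3
```

>>> arm_command(increments=[[[-0.015, -0.048, 0, 0, 0, 0, -0.6]]])

```text
time_s: 21.4
position: [0.5988, -0.0746, 0.1343]
ee_rot: [-3.107, 0.468, 0.0]
ft_force: [0.3, 2.6, 0.2]
width: 0.198
grip_force: 1.3
```

>>> arm_command(increments=[[[-0.015, -0.048, 0, 0, 0, 0, -0.6], [-0.015, -0.048, 0, 0, 0, 0, -0.6]]])

```text
time_s: 21.65
position: [0.5986, -0.0756, 0.1343]
ee_rot: [3.107, -0.468, -0.0]
ft_force: [0.1, 2.3, -0.0]
width: 0.2
grip_force: 1.3
```

>>> arm_command(increments=[[[-0.015, -0.048, 0, 0, 0, 0, -0.6], [-0.015, -0.048, 0, 0, 0, 0, -0.6]]])

```text
time_s: 21.9
position: [0.5982, -0.0765, 0.1343]
ee_rot: [-3.107, 0.468, 0.0]
ft_force: [-0.2, 2.6, -0.6]
width: 0.198
grip_force: 1.3
```

The bolt is past 2 mm with only the friction force, so it is in the gate. Continuing.

>>> arm_command(increments=[[[-0.015, -0.048, 0, 0, 0, 0, -0.6], [-0.015, -0.048, 0, 0, 0, 0, -0.6], [-0.015, -0.048, 0, 0, 0, 0, -0.6], [-0.015, -0.048, 0, 0, 0, 0, -0.6], [-0.015, -0.048, 0, 0, 0, 0, -0.6], [-0.015, -0.048, 0, 0, 0, 0, -0.6]]])

```text
time_s: 22.65
position: [0.5974, -0.0794, 0.1343]
ee_rot: [-3.107, 0.468, 0.0]
ft_force: [0.1, 2.7, 0.2]
width: 0.199
grip_force: 1.3
```

>>> arm_command(increments=[[[-0.015, -0.048, 0, 0, 0, 0, -0.6], [-0.015, -0.048, 0, 0, 0, 0, -0.6], [-0.015, -0.048, 0, 0, 0, 0, -0.6], [-0.015, -0.048, 0, 0, 0, 0, -0.6]]])

```text
time_s: 23.15
position: [0.5968, -0.0814, 0.1343]
ee_rot: [3.107, -0.468, -0.0]
ft_force: [0.4, 2.2, -0.5]
width: 0.199
grip_force: 1.3
```

>>> arm_command(increments=[[[-0.015, -0.048, 0, 0, 0, 0, -0.6], [-0.015, -0.048, 0, 0, 0, 0, -0.6], [-0.015, -0.048, 0, 0, 0, 0, -0.6], [-0.015, -0.048, 0, 0, 0, 0, -0.6]]])

```text
time_s: 23.65
position: [0.5962, -0.0833, 0.1343]
ee_rot: [3.107, -0.468, -0.0]
ft_force: [0.1, 3.0, -0.2]
width: 0.198
grip_force: 1.3
```

>>> arm_command(increments=[[[-0.015, -0.048, 0, 0, 0, 0, -0.6], [-0.015, -0.048, 0, 0, 0, 0, -0.6]]])

```text
time_s: 23.9
position: [0.5959, -0.0842, 0.1343]
ee_rot: [3.107, -0.468, -0.0]
ft_force: [0.1, 3.7, 0.1]
width: 0.199
grip_force: 1.3
```

>>> arm_command(increments=[[[-0.015, -0.048, 0, 0, 0, 0, -0.6]]])

```text
time_s: 24.02
position: [0.5957, -0.0847, 0.1343]
ee_rot: [-3.107, 0.468, 0.0]
ft_force: [-0.2, 3.1, 0.5]
width: 0.196
grip_force: 1.3
```

>>> arm_command(increments=[[[-0.015, -0.048, 0, 0, 0, 0, -0.6]]])

```text
time_s: 24.15
position: [0.5957, -0.0849, 0.1343]
ee_rot: [-3.106, 0.468, -0.0]
ft_force: [1.8, 5.0, 0.4]
width: 0.204
grip_force: 2.4
```

The end stop is reached: the force rose to 5 N after 14.6 mm. I'll open, lift clear and check.

>>> arm_command(increments=[[[0, 0, 0, 0, 0, 0, -0.6], [0, 0, 0, 0, 0, 0, -0.6], [0, 0, 0, 0, 0, 0, -0.5], [0, 0, 0, 0, 0, 0, -0.4], [0, 0, 0, 0, 0, 0, -0.3], [0, 0, 0, 0, 0, 0, -0.3], [0, 0, 0.8, 0, 0, 0, -0.3], [0, 0, 1.5, 0, 0, 0, -0.3], [0, 0, 1.5, 0, 0, 0, -0.3], [0, 0, 1.5, 0, 0, 0, -0.3], [0, 0, 1.5, 0, 0, 0, -0.3], [0, 0, 1.5, 0, 0, 0, -0.3], [0, 0, 0, 0, 0, 0, -0.3], [0, 0, 0, 0, 0, 0, -0.3]]])

```text
time_s: 25.9
position: [0.5953, -0.0851, 0.2168]
ee_rot: [-3.106, 0.468, 0.001]
ft_force: [0.7, -0.5, -1.4]
width: 0.35
grip_force: 0.0
```

```bash
python3 st.py; python3 ptr.py;  python3 - <<'E'
from h import *
a=optics.snapshot("scene")[125:205,130:230,::-1]
cv2.imwrite("pics/end.png",cv2.resize(cv2.convertScaleAbs(a,alpha=1.8),None,fx=7,fy=7,interpolation=cv2.INTER_CUBIC))
from fit import p
print(((proj("scene",safe(p,[(0,.038,.136),(0,.038,.104)]))-[130,125])*7+3).round())
E
```

```text
t 25.9 pos [ 0.5953 -0.0851  0.2168] tool y -107.13 bar -197.13 zax [-0.001  0.    -1.   ] q1,q6 [-0.34  1.53] F [ 0.75 -0.46 -1.41] T [-0.024  0.     0.028] w 0.35 g 0.0
pointer safe deg (dial=-) -40.26 peak 208.41447 73.63765
[[453. 341.]
 [466. 395.]]
```

View pics/end.png

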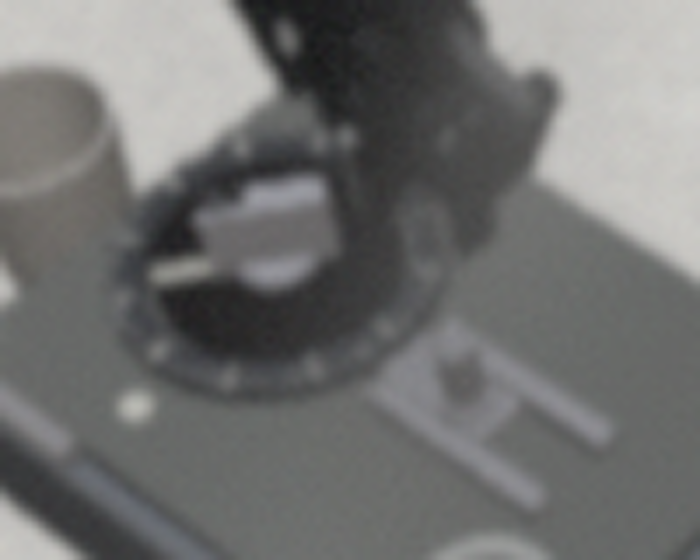

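The knob has moved from (490,392) to about (461,375), which matches the 14 mm prediction. The dial hasn't moved from the stop, and the cup and the gripper are clear.

```bash
python3 -c "
from station import job_done
print(job_done())"
```

```text
the job is handed in; nothing more can be done
None
```

I've handed the job in: the dial rested at 4, then at 56, and now sits against its stop at about 40° (between 6 and 7). The bolt went in to its end stop (about 14 mm, 5 N at most), and the gripper is open and clear; no verdict came back.

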